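Check the hardness of a wax relief with a spring gauge

ROBOT

A 6-joint arm with a two-finger parallel gripper is mounted at the origin on the work surface. World frame = base frame: x ahead of the robot, y to its left, z up, the work surface at z = 0. Lengths are in m, angles in rad, forces in N, time in s.
With the tool pointing down it reaches from about 0.25 to 0.8 m from the base axis. Payload 8.5 kg.
Tool frame: the origin (TCP) lies between the finger pads; the fingertips stand 14 mm ahead of it and the grasp point (between the pads) lies 5 mm behind it; z points along the fingers, y is the line along which they close (so a half turn about z gives the same grasp; the last joint's range is limited). The gripper opens to 85 mm and grips with 20 to 120 N. Pads are 22 mm wide; open, the fingers measure 114 mm over their backs; the gripper's body (76 mm by 85 mm) begins 54 mm behind the grasp point. The pads swing forward as they close: fully open they stand 13 mm farther back than shut.
Start: joints at [-1.18, 0.238, -0.013, 1.319, 0, 1.571], TCP at [0.2, -0.485, 0.245] pointing down, gripper open.
Joint ranges: [-2.66, 2.66], [-1.03, 1.9], [-1.14, 1.46], [-1.82, 2.27], [-1.45, 1.34], [-3.14, 3.14]. Speed limits (rad/s): [2.22, 2.22, 2.79, 3.14, 3.14, 3.14].

INTERFACE

Orientations are given as [roll, pitch, yaw] about the fixed x, y, z axes, in that order (R = Rz(yaw) Ry(pitch) Rx(roll)).
In Python, from bench import get_obs, snapshot, camera_model, sign_off, regions_of gives the robot as it stands.
- The arm moves only by the tool drive_tool, never from a script. Its argument "plan" is one flat list of numbers, 7 for each row, row after row: the turn, a rotation vector about the tool's x, y, z in rad, then the shift along the tool's x, y, z in m, then the opening, from -1 (shut) to 1 (fully open). In form: [ax, ay, az, dx, dy, dz, fingers, ax, ay, az, dx, dy, dz, fingers, ...]. A call has 1 to 12 rows; each row is the pose to reach, as a shift and turn from the pose commanded when the call began, along the tool's axes at that moment; what a row does not reach only later rows make up. A row lasts 1/12 s, in which the tool goes at most 41.7 mm and 7.16 degrees, less where a joint would pass 70% of its speed; a pose out of reach is approached as far as the arm can. A call with a gripper value outside its range is refused whole. The fingers move at their own pace and stop on an object; "force" is the grip in N (left out, the last holds). Time passes only in rows, so rows that repeat a pose let the fingers close. It gives the time, the measured TCP pose, the force, the opening and the grip force at its end, in the units of the state.
- get_obs(): the state, without advancing time (a new reading comes with each control period).
- snapshot(name): name is "scene" or "top" or "wrist"; returns (picture, depth): 400x640x3 uint8, red, green, blue; 400x640 float32, m along the optical axis (not along the pixel's ray), 0 where there is no reading.
- camera_model(name): a dict with "camera_matrix" (3x3 intrinsics, pixels), "R" (3x3) and "t" (3): a world point X has camera coordinates R X + t. Camera axes: x right, y down, z forward; pixel columns grow to the right and rows downward; lengths in m; the calibration is good to about 2 mm. The wrist camera is an equidistant fisheye: a pixel r from the principal point sees the ray r / f radians off the axis. A picture is of the moment at which its call begins: read the wrist's pose just before it. camera_model takes no time and is no camera call; for the wrist camera it gives the pose at the moment of the call.
- sign_off(): hands the job in; it is judged then, once.
Trained networks look in the newest picture that a camera, given by its name, has taken for a name from the list of things; names that differ only in an ending like _2 or _b are one class to them, and where a whole thing is asked for, a point or a joint stands for the part that bears it (a point fixed in the world has none). Each returns a list of dicts, best first, with "conf" (0 to 1); they miss things now and then, are a little off and sometimes report something else, mostly with a low value. They report only what shows in the picture. A call takes as long as a camera call. They do not tell look-alikes from the thing itself.
- regions_of(query, camera): "region" (400x640 bool, what is visible of it) and "point" ([column, row] in pixels, amid what is visible of it).
The state is a dict: "clock": time; "joints": joint angles; "joint_velocities": joint speeds; "joint_torque": joint torques, N m; "tcp_pos": TCP position; "ee_rot": TCP orientation; "force": force on the tool from outside, world axes, zero at the start; "moment": the same for the moment, N m; "grip_width": opening from 0.0 (shut) to 1.0 (fully open); "grip_force": force on a finger pad.
Only numpy, scipy, OpenCV 4.12 (cv2) and the standard library are available. Lean on these libraries where they do the work, as an engineer would, in place of code of your own. Each camera call takes 0.05 s, during which the arm holds its last target. There are 200 camera calls.

TASK

Check whether the wax relief has set: take the hand hardness gauge out of its wooden holder, set its tip in the middle of the round ring mark on the sloping wax plaque, square to the wax face, and press gently until the spring plunger is about half in. Touch the wax with nothing but the gauge, and do not dent it, push the plaque out of its slope, or disturb the knife, tin and wax limb lying about. Finish while still holding the gauge there, pressed and steady: do not put it down or let go.

Things in the scene. Friction and masses are not known exactly. Their poses are not given: they have to be found in the camera images.
- gauge: Hand hardness gauge, 0.13-0.21 kg, upright in the holder at the start. Grey housing 34 (x) x 30 (y) x 60 mm (z), round 29 mm dial 4 mm proud on its -x face: grip the flat y faces, 30 mm apart. Origin: centre of the housing's underside, resting on the holder's top; z up along its axis. Below it on the axis: 16 mm stem, 30 mm long, then a 6 mm spring plunger, 20 mm out (free tip 50 mm below origin).
- plunger (a joint): How far the gauge's plunger is pushed in, in m: 0 free, 0.014 the full stop, half in is 0.007. Spring: 0.8 N to start moving, then 0.4 N per mm (3.6 N at half). At the stop the gauge is rigid.
- gauge_tip (a point): The very tip of the plunger, on the gauge's axis; moves with the plunger. Its z axis is the gauge's z axis (from the tip to the housing).
- holder: Fixed wooden block 85 x 85 mm, 60 mm high, origin at the centre of its underside, z up. A 21 mm vertical hole through its middle takes the gauge's stem, so the gauge lifts straight up; its tip comes clear after 50 mm.
- spot (a point): Centre of the round mark on the wax face: a raised ring, 44 mm outside, 34 inside, 2 high, of scraped, paler wax. z points square out of the wax face, x up the slope, y level. The face slopes 0.15 to 0.42 rad, low edge to the robot. A straight bar mark, 60 x 12 mm, not wanted, lies 70 mm down the slope (-x). A relief figure up to 20 mm proud lies on the +y side, 35 mm or more off.
- board: Wooden board 190 x 205 mm carrying a dark wax plaque 170 x 180 mm, on a low stand by a stiff hinge that keeps its angle under light pushes. Origin: middle of its lower edge, on the hinge; x up the slope, z square out of the face. Wax face at z 26 mm; ring centre at x 120, y -45 mm. Steel uprights of the stand reach 95 mm above the bench, 113 mm either side of the middle line.
- modelling_knife: Bystander: wooden-handled spatula about 190 mm long lying on the bench between holder and stand; leave alone.
- tin: Bystander: steel can 60 mm in diameter, 75 mm high, origin at its underside; leave alone.
- wax_limb: Bystander: loose dark wax limb about 130 mm long, 28 mm thick; leave alone.
There are look-alikes about, which are no part of the job. What is shaped like the gauge but orange or pink is not meant.

How it is judged:
By the outcome, as a careful person would: the job done as asked, in the order asked, and still so for the second after the job is handed in, while the arm keeps its last pose, push and grip.
It also fails if it takes over 42 s, if anything falls off the work surface, if the arm or the gripper's body presses on something with over 40 N, if the wrist force passes 120 N, or if a joint passes its speed limit or range.

## Working session

There is one attempt and no reset: what is moved stays moved. The work goes in short steps, Python scripts to look and compute and a tool call to move; the robot and the scene stay as the last step left them, time stands still between calls to the robot, and variables do not carry over. Pictures are saved under pics/ and viewed, at most 10 in all, crops included, and the job is handed in when it is done.

Besides the shell and the picture viewer there is one more tool, called after "Call:" by a JSON object that holds its "api" and its "payload". drive_tool: Moves the arm, as the interface text tells. Its arguments: {"type":"object","properties":{"plan":{"type":"array","items":{"type":"number"}},"force":{"type":"number"}},"required":["plan"]}

```bash
mkdir -p pics
cat > h.py <<'E'
import numpy as np, cv2
from bench import *
from scipy.spatial.transform import Rotation as Ro
def cloud(name,depth,mask=None):
    m=camera_model(name);K=np.array(m["camera_matrix"]);R=np.array(m["R"]);t=np.array(m["t"])
    ok=depth>0
    if mask is not None: ok&=mask
    v,u=np.nonzero(ok);d=depth[v,u]
    c=np.stack([(u-K[0,2])/K[0,0]*d,(v-K[1,2])/K[1,1]*d,d],1)
    return (c-t)@R,u,v
def save(n,p): cv2.imwrite(f'pics/{n}.png',p[:,:,::-1])
E
python3 - <<'E'
from h import *
o=get_obs();print(o)
for c in ["scene","top"]:
    p,d=snapshot(c);save(c,p);np.savez(c+'.npz',p=p,d=d)
    for q in ["gauge","holder","board","tin","modelling_knife","wax_limb"]:
        for r in regions_of(q,c)[:4]:
            P,u,v=cloud(c,d,r["region"])
            print(c,q,round(r["conf"],2),r["point"],len(P),np.round(np.median(P,0),3) if len(P) else'',np.round(np.percentile(P,[2,98],axis=0),3).tolist() if len(P) else '')
E
```

```text
{'clock': 0.0, 'joints': array([-1.18000620e+00,  2.38769955e-01, -1.42439588e-02,  1.31919408e+00,
        1.94226813e-05,  1.57077342e+00]), 'joint_velocities': array([ 3.88701649e-04, -5.00908143e-04, -4.51581990e-04,  5.82449077e-04,
        1.30881399e-04,  7.03510828e-05]), 'joint_torque': array([-2.40392066e-03, -5.38779008e+01,  3.46440160e+01,  1.82422641e-02,
       -5.49858544e-05,  1.74381273e-05]), 'tcp_pos': array([ 0.19983977, -0.48505795,  0.24468729]), 'ee_rot': array([-3.14018098e+00, -1.94549960e-05,  3.90813004e-01]), 'force': array([ 0.77404142, -0.20156626, -0.24290246]), 'moment': array([-0.0002232 , -0.0029772 , -0.00872483]), 'grip_force': 0.0, 'grip_width': 1.0009371719344198}
scene gauge 0.94 [185.5, 276.9] 763 [ 0.557 -0.347  0.03 ] [[0.52, -0.374, 0.009], [0.605, -0.32, 0.034]]
scene gauge 0.88 [287.4, 301.4] 874 [ 0.73  -0.235  0.03 ] [[0.692, -0.26, 0.002], [0.784, -0.212, 0.034]]
scene gauge 0.82 [243.8, 195.1] 620 [ 0.461 -0.141  0.029] [[0.437, -0.194, 0.004], [0.481, -0.106, 0.034]]
scene gauge 0.72 [252.1, 231.5] 566 [ 0.602 -0.212  0.109] [[0.563,
[... 1261 characters left out ...]
5] [[0.496, 0.097, 0.037], [0.674, 0.294, 0.111]]
top tin 0.72 [355.2, 122.5] 915 [ 0.777 -0.086  0.072] [[0.759, -0.113, 0.006], [0.811, -0.059, 0.076]]
top tin 0.45 [313.7, 231.7] 1662 [ 0.56  -0.001  0.002] [[0.44, -0.034, -0.002], [0.616, 0.027, 0.019]]
top modelling_knife 0.87 [316.5, 233.1] 1808 [ 0.558 -0.001  0.002] [[0.437, -0.036, -0.002], [0.616, 0.027, 0.019]]
top modelling_knife 0.26 [211.6, 210.1] 9376 [0.586 0.191 0.086] [[0.498, 0.097, 0.039], [0.674, 0.291, 0.111]]
top wax_limb 0.82 [273.2, 129.3] 832 [0.776 0.095 0.023] [[0.718, 0.072, -0.001], [0.841, 0.116, 0.028]]
top wax_limb 0.38 [409.3, 217.2] 1719 [ 0.586 -0.195  0.058] [[0.55, -0.247, 0.006], [0.635, -0.163, 0.062]]
```

Run:
```python
from h import *
p=np.load('top.npz')['p'];save('top_crop',cv2.resize(p[60:360,100:540],(792,540),interpolation=cv2.INTER_CUBIC))
p=np.load('scene.npz')['p'];save('scene_crop',cv2.resize(p[60:360,150:550],(800,600),interpolation=cv2.INTER_CUBIC))
```

```text
(no output)
```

View pics/top_crop.png

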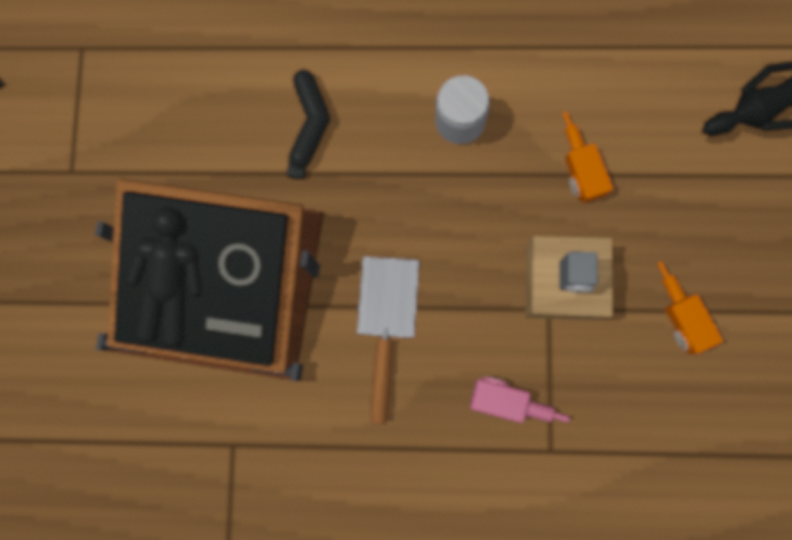

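View pics/scene_crop.png

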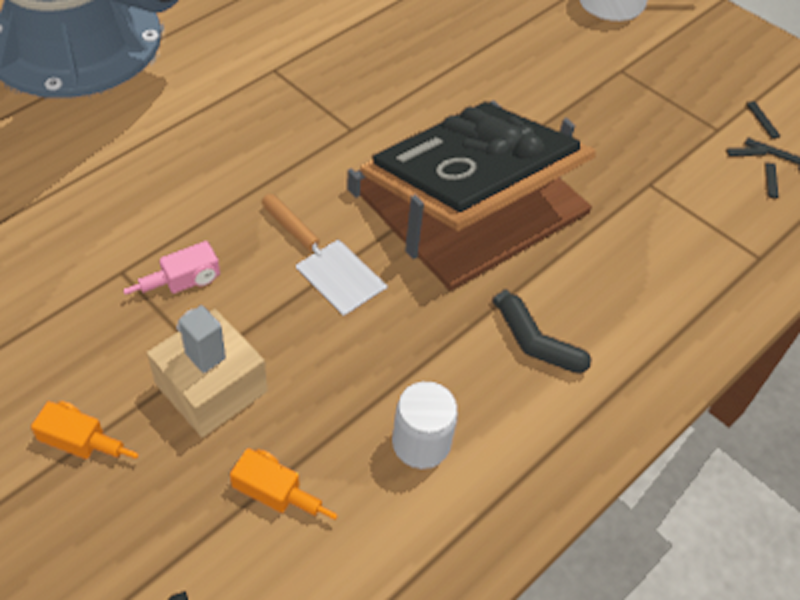

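The top picture (crop) shows the grey gauge upright in its holder (crop 580,270), the ring mark at (239,264) and the bar at (233,328). The orange and pink look-alikes lie on the bench. The scene view agrees.

```bash
cat > m.py <<'E'
from h import *
def yawfit(P):
    (c,s,a)=cv2.minAreaRect((P[:,:2]*1000).astype(np.float32)); return np.round(c,1),np.round(s,1),round(a,1)
for c in ["top","scene"]:
    z=np.load(c+'.npz');p,d=z['p'],z['d']
    P,u,v=cloud(c,d)
    near=(abs(P[:,0]-.595)<.06)&(abs(P[:,1]+.207)<.06)
    T=near&(P[:,2]>.112)&(P[:,2]<.13);print(c,'gauge top',T.sum(),yawfit(P[T]),P[T][:,2].mean(), P[T][:,:2].mean(0))
    H=near&(P[:,2]>.055)&(P[:,2]<.066);print(' holder top',H.sum(),yawfit(P[H]),np.median(P[H][:,2]))
    B=(P[:,0]>.48)&(P[:,0]<.70)&(P[:,1]>.07)&(P[:,1]<.31)&(P[:,2]>.03)
    g=p[v,u].astype(int); dark=g.sum(1)<150
    pale=(g.min(1)>75)&(g.max(1)-g.min(1)<50)
    # wax plane, ransac-ish
    Q=P[B&dark];w=np.ones(len(Q),bool)
    for i in range(15):
        A=np.c_[Q[w][:,:2],np.ones(w.sum())];k=np.linalg.lstsq(A,Q[w][:,2],rcond=None)[0]
        r=Q[:,2]-np.c_[Q[:,:2],np.ones(len(Q))]@k; w=(abs(r)<.003) if i>4 else (r<.004)&(r>-.02)
    n=np.array([-k[0],-k[1],1]);n/=np.linalg.norm(n)
    print(' plane',k,'n',n,'tilt',np.arccos(n[2]),'az',np.degrees(np.arctan2(-n[1],-n[0])),w.sum(),r[w].std())
    M=np.zeros(d.shape,np.uint8);M[v[B&pale],u[B&pale]]=1
    r_=P[:,2]-(np.c_[P[:,:2],np.ones(len(P))]@k)
    N,L,S,Ce=cv2.connectedComponentsWithStats(M)
    for i in range(1,N):
        if S[i,4]>30:
            s=L[v,u]==i;X=P[s];cen=(X.max(0)+X.min(0))/2
            print('  comp',S[i],X.mean(0),cen,np.ptp(X,axis=0),'h',r_[s].mean())
E
python3 m.py
```

```text
top gauge top 324 (array([ 590.7, -205.4]), array([29. , 36.8]), 89.1) 0.11788111985083882 [ 0.5917278  -0.20496353]
 holder top 1445 (array([ 593.4, -205.7]), array([84.8, 85.5]), 88.7) 0.0585251333556386
 plane [ 0.35692254 -0.0474386  -0.11631062] n [-0.33581737  0.04463351  0.94086904] tilt 0.345609826746013 az -7.570814587566376 4891 0.0013202398011022722
  comp [222 195  22  23 189] [0.5966118  0.15167855 0.09148455] [0.59732362 0.15176325 0.09093509] [0.04107985 0.04231579 0.02033393] h 0.002046385442465483
  comp [215 237  30  10 181] [0.531199   0.16034922 0.06790769] [0.53104788 0.16025172 0.06798795] [0.01669802 0.05875454 0.00872643] h 0.0022281531608479834
scene gauge top 268 (array([ 590.8, -208.5]), array([41., 30.]), 0.4) 0.12032369978262508 [ 0.59486329 -0.20894909]
 holder top 1127 (array([ 592.7, -207.3]), array([87.4, 87.7]), 89.3) 0.06154373718240563
 plane [ 0.29605668 -0.02205339 -0.08548008] n [-0.28381366  0.02114141  0.95864636] tilt 0.28858912892064514 az -4.260120183952112 314 0.0016826158204432274
  comp [348 128  24  13 105] [0.53116149 0.15899393 0.07012896] [0.53090133 0.15955943 0.06950641] [0.02415994 0.06437029 0.01176759] h 0.0018614868383962186
  comp [368 139  20  11 120] [0.59691445 0.14863179 0.09406036] [0.59552347 0.14961531 0.09277378] [0.05140879 0.04656139 0.02431165] h 0.006097762139007198
```

```bash
cat >> h.py <<'E'
def rel(pos,R):
    o=get_obs();R0=Ro.from_euler('xyz',o['ee_rot'])
    print('turn',np.round((R0.inv()*R).as_rotvec(),4),'shift',np.round(R0.inv().apply(np.array(pos)-o['tcp_pos']),4),'dist',np.linalg.norm(np.array(pos)-o['tcp_pos']),'clk',o['clock'])
E
python3 - <<'E'
from h import *
rel([.5925,-.2065,.20],Ro.from_euler('xyz',[np.pi,0,-.013]))
E
```

```text
turn [-1.000e-04 -0.000e+00  4.038e-01] shift [ 0.4692 -0.1083  0.0453] dist 0.4836343254955115 clk 0.7
```

Call:
{"api": "drive_tool", "payload": {"plan": [0,0,0.404,0.469,-0.108,0.045,1,0,0,0.404,0.469,-0.108,0.045,1,0,0,0.404,0.469,-0.108,0.045,1,0,0,0.404,0.469,-0.108,0.045,1,0,0,0.404,0.469,-0.108,0.045,1,0,0,0.404,0.469,-0.108,0.045,1,0,0,0.404,0.469,-0.108,0.045,1,0,0,0.404,0.469,-0.108,0.045,1,0,0,0.404,0.469,-0.108,0.045,1,0,0,0.404,0.469,-0.108,0.045,1,0,0,0.404,0.469,-0.108,0.045,1,0,0,0.404,0.469,-0.108,0.045,1], "force": 40}}

```text
clock: 1.7
tcp_pos: [0.5943, -0.205, 0.2]
ee_rot: [-3.141, -0.0, -0.013]
force: [1.0, 0.2, -0.4]
grip_width: 1.0
grip_force: 0.0
```

Nearly settled; take a wrist picture and the remaining offset.

Run:
```python
from h import *
snapshot("top")
o=get_obs();p,d=snapshot("wrist");save('wrist1',p);m=camera_model("wrist");np.savez('wrist1.npz',p=p,d=d,R=m["R"],t=m["t"],K=m["camera_matrix"])
print(m,o['tcp_pos'],o['ee_rot'])
rel([.5925,-.2065,.09],Ro.from_euler('xyz',[np.pi,0,-.013]))
```

```text
{'camera_matrix': array([[309.70691629,   0.        , 318.5415548 ],
       [  0.        , 309.70691629, 202.75086801],
       [  0.        ,   0.        ,   1.        ]]), 'R': array([[-7.97975601e-03, -9.99968081e-01, -4.00663303e-04],
       [-9.53407902e-01,  7.48736486e-03,  3.01591299e-01],
       [-3.01578673e-01,  2.78862054e-03, -9.53437217e-01]]), 't': array([-0.1986097 ,  0.54596166,  0.51545248])} [ 0.59882842 -0.20139853  0.1986167 ] [-3.13954355e+00 -2.07301508e-03 -9.35792177e-03]
turn [-0.0012 -0.0002  0.0046] shift [-0.0037  0.0034  0.1087] dist 0.10884424062614277 clk 1.8
```

View pics/wrist1.png

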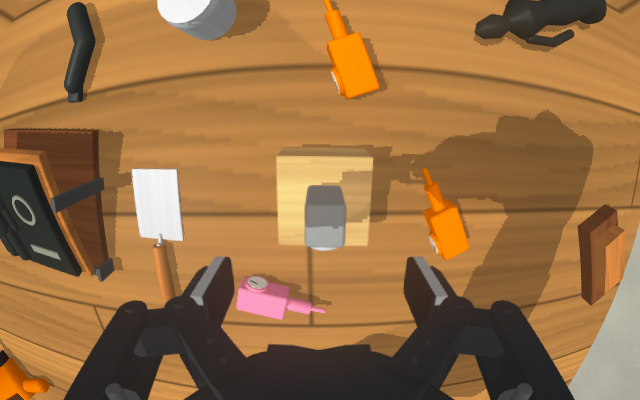

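The wrist view shows the gauge (326,217) between the open fingers, clear of the pink look-alike (270,295). I'll refine with the wrist depth.

```bash
cat >> h.py <<'E'
def fish(f):
    z=np.load(f);d=z['d'];K=z['K'];v,u=np.nonzero(d>0);dd=d[v,u]
    x=(u-K[0,2])/K[0,0];y=(v-K[1,2])/K[1,1];r=np.hypot(x,y);s=np.tan(np.minimum(r,1.5))/np.maximum(r,1e-9)
    c=np.stack([x*s*dd,y*s*dd,dd],1);k=r<1.3
    return ((c-z['t'])@z['R'])[k],u[k],v[k],z['p'][v,u][k]
E
python3 - <<'E'
from h import *
P,u,v,g=fish('wrist1.npz')
near=(abs(P[:,0]-.595)<.06)&(abs(P[:,1]+.207)<.06)
T=near&(P[:,2]>.112)&(P[:,2]<.128)
for S in (T,near&(P[:,2]>.052)&(P[:,2]<.068)):
    print(S.sum(),np.median(P[S],0),cv2.minAreaRect((P[S][:,:2]*1000).astype(np.float32)))
E
```

```text
1890 [ 0.59233949 -0.20737411  0.11920329] ((588.6244506835938, -207.77867126464844), (30.309797286987305, 38.7075080871582), 89.110107421875)
6018 [ 0.60538553 -0.20668732  0.05943513] ((590.0742797851562, -207.95285034179688), (85.54637145996094, 86.5066909790039), 88.93342590332031)
```

Call:
{"api": "drive_tool", "payload": {"plan": [0,0,0,0,0,0.01,1,0,0,0,0,0.01,1,0,0,0,0,0.01,1,0,0,0,0,0.01,1]}}

```text
schema error: expected a multiple of 7 numbers
```

Call:
{"api": "drive_tool", "payload": {"plan": [0,0,0,0,0,0.02,1,0,0,0,0,0,0.04,1,0,0,0,0,0,0.06,1,0,0,0,0,0,0.08,1,0,0,0,0,0,0.1,1,0,0,0,0,0,0.11,1,0,0,0,0,0,0.11,1,0,0,0,0,0,0.11,1]}}

```text
clock: 2.47
tcp_pos: [0.5923, -0.207, 0.0904]
ee_rot: [-3.141, 0.001, -0.013]
force: [-0.8, 0.4, 0.9]
grip_width: 0.999
grip_force: 0.0
```

```bash
python3 -c "
from h import *
snapshot('top');o=get_obs();print(o['tcp_pos'],o['ee_rot'],o['force'])"
```

```text
[ 0.59285336 -0.20716856  0.09124217] [ 3.14136619e+00 -8.94247711e-04 -1.34018776e-02] [-0.25530741  0.50970671 -0.20861226]
```

Close on the gauge; force 40 N.

Call:
{"api": "drive_tool", "payload": {"plan": [0,0,0,0,0,0,-0.5,0,0,0,0,0,0,-0.6,0,0,0,0,0,0,-0.8,0,0,0,0,0,0,-1,0,0,0,0,0,0,-1,0,0,0,0,0,0,-1,0,0,0,0,0,0,-1,0,0,0,0,0,0,-1,0,0,0,0,0,0,-1,0,0,0,0,0,0,-1,0,0,0,0,0,0,-1,0,0,0,0,0,0,-1], "force": 45}}

```text
clock: 3.52
tcp_pos: [0.5927, -0.2069, 0.0909]
ee_rot: [3.142, -0.001, -0.013]
force: [-0.5, 0.8, 5.7]
grip_width: 0.342
grip_force: 45.1
```

Call:
{"api": "drive_tool", "payload": {"plan": [0,0,0,0,0,-0.01,-1,0,0,0,0,0,-0.025,-1,0,0,0,0,0,-0.045,-1,0,0,0,0,0,-0.065,-1,0,0,0,0,0,-0.085,-1,0,0,0,0,0,-0.11,-1,0,0,0,0,0,-0.14,-1,0,0,0,0,0,-0.165,-1,0,0,0,0,0,-0.17,-1,0,0,0,0,0,-0.17,-1,0,0,0,0,0,-0.17,-1,0,0,0,0,0,-0.17,-1]}}

```text
clock: 4.52
tcp_pos: [0.5918, -0.2066, 0.2585]
ee_rot: [-3.141, 0.003, -0.013]
force: [0.1, 0.5, -1.8]
grip_width: 0.349
grip_force: 44.6
```

Run:
```python
from h import *
o=get_obs();p,d=snapshot("scene");save('scene2',cv2.resize(p[60:300,150:450],(800,640))[:600]);np.savez('scene2.npz',p=p,d=d)
R0=Ro.from_euler('xyz',o['ee_rot']);print(o['tcp_pos'],o['ee_rot'],o['force'],o['grip_width'],o['clock'])
P,u,v=cloud('scene',d)
L=R0.inv().apply(P-o['tcp_pos'])
s=(abs(L[:,0])<.03)&(abs(L[:,1])<.03)&(L[:,2]>.02)&(L[:,2]<.1)
for a in np.arange(.02,.1,.01):
    k=s&(L[:,2]>=a)&(L[:,2]<a+.01)
    if k.sum()>3: print(round(a,3),k.sum(),np.round(L[k].mean(0),4),np.round(np.ptp(L[k],axis=0),4))
az=np.radians(-7.6);t=.3456
x=np.array([np.cos(t)*np.cos(az),np.cos(t)*np.sin(az),np.sin(t)]);n=np.array([-np.sin(t)*np.cos(az),-np.sin(t)*np.sin(az),np.cos(t)])
R=Ro.from_matrix(np.c_[x,np.cross(-n,x),-n]);S=np.array([.597,.151,.0905])
rel(S+n*(.081+.05),R)
```

```text
[ 0.5917799  -0.20664047  0.25850668] [-3.14063503e+00  2.70505818e-03 -1.31946531e-02] [ 0.06961702  0.46746389 -1.78300458] 0.3486469490281611 4.5167
0.02 48 [0.0146 0.005  0.0234] [0.0154 0.0288 0.0072]
0.04 27 [0.0052 0.0038 0.0464] [0.0114 0.0125 0.008 ]
0.05 25 [0.0049 0.0045 0.0542] [0.0128 0.0147 0.0082]
0.06 5 [0.0017 0.0027 0.0663] [0.0014 0.008  0.0079]
0.07 10 [0.0013 0.0025 0.0731] [0.0052 0.0051 0.005 ]
turn [-0.0215  0.3482  0.1181] shift [-0.0434 -0.3629  0.0452] dist 0.36828880647963 clk 4.5667
```

View pics/scene2.png

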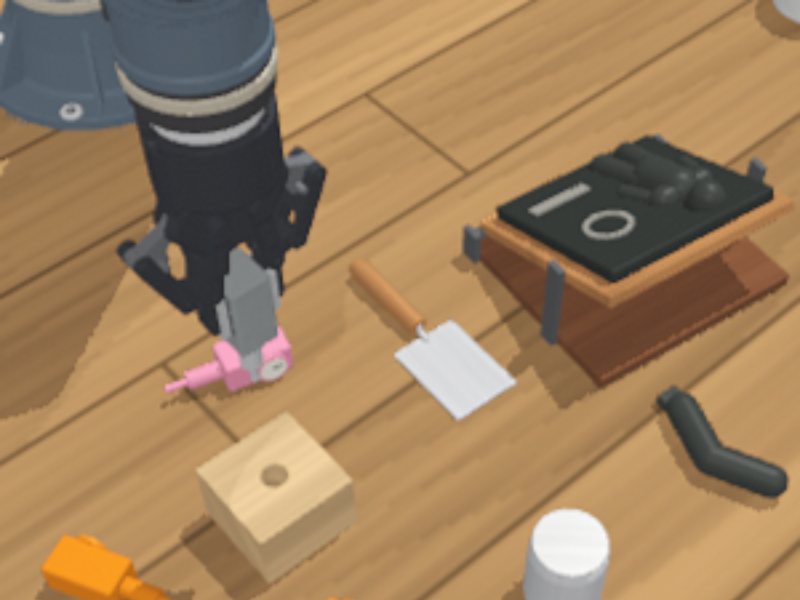

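The gauge is held upright, clear of the holder (picture 250,310). The holder, knife and plaque are undisturbed. Now to the hover point 50 mm off the wax.

Call:
{"api": "drive_tool", "payload": {"plan": [-0.005,0.08,0.03,-0.005,-0.035,0.004,-1,-0.01,0.16,0.06,-0.01,-0.07,0.009,-1,-0.016,0.26,0.09,-0.016,-0.105,0.014,-1,-0.0215,0.348,0.118,-0.02,-0.14,0.018,-1,-0.0215,0.348,0.118,-0.024,-0.175,0.022,-1,-0.0215,0.348,0.118,-0.028,-0.21,0.026,-1,-0.0215,0.348,0.118,-0.032,-0.245,0.03,-1,-0.0215,0.348,0.118,-0.036,-0.28,0.034,-1,-0.0215,0.348,0.118,-0.039,-0.315,0.039,-1,-0.0215,0.348,0.118,-0.042,-0.345,0.043,-1,-0.0215,0.348,0.118,-0.0434,-0.363,0.045,-1,-0.0215,0.348,0.118,-0.0434,-0.363,0.045,-1]}}

```text
clock: 5.57
tcp_pos: [0.5471, -0.0377, 0.2211]
ee_rot: [-3.129, -0.347, -0.075]
force: [0.1, 0.2, -2.0]
grip_width: 0.343
grip_force: 45.0
```

Call:
{"api": "drive_tool", "payload": {"plan": [0,0,0,0,0,0,-1,0,0,0,0,0,0,-1,0,0,0,0,0,0,-1,0,0,0,0,0,0,-1,0,0,0,0,0,0,-1,0,0,0,0,0,0,-1]}}

```text
clock: 6.07
tcp_pos: [0.5472, -0.037, 0.2217]
ee_rot: [-3.129, -0.348, -0.073]
force: [-0.1, -0.9, -1.1]
grip_width: 0.347
grip_force: 45.0
```

Run:
```python
from h import *
o=get_obs();print(o['tcp_pos'],o['ee_rot'],o['force'],o['joints'],o['clock'])
m=camera_model("wrist");p,d=snapshot("wrist");save('wrist2',p);np.savez('wrist2.npz',p=p,d=d,R=m["R"],t=m["t"],K=m["camera_matrix"])
p,d=snapshot("scene");np.savez('scene3.npz',p=p,d=d,pos=o['tcp_pos'],rot=o['ee_rot']);save('scene3',cv2.resize(p[60:220,300:500],(800,600)))
```

```text
[ 0.54719208 -0.03704633  0.22167169] [-3.12892371 -0.34825956 -0.07349725] [-0.1077392  -0.85091786 -1.14492191] [-0.07455577  0.05136078 -0.37049301  0.80069576  0.01303017  3.1405976 ] 6.0667
```

View pics/wrist2.png

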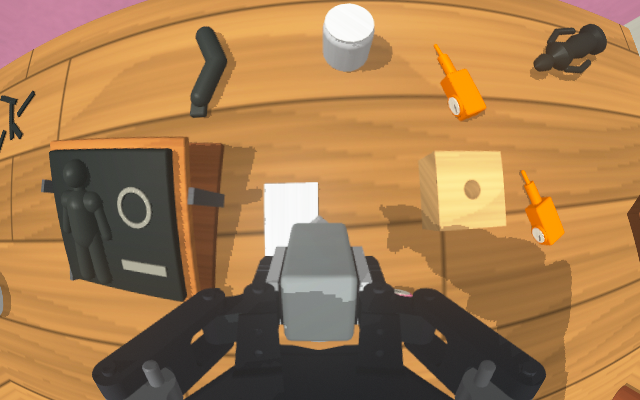

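View pics/scene3.png

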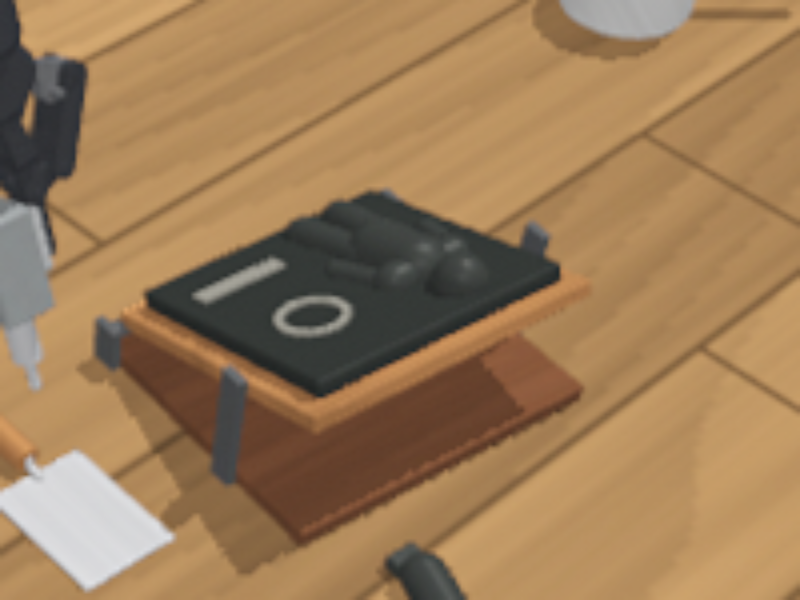

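The wrist view shows the gauge in hand (318,280) and the ring at (134,208). The scene view shows the ring at (312,315) and the tip at (35,383), still short of the board. Joint 6 hit its limit (3.14), so I'll turn the tool by -1.0 rad about its own axis, which doesn't affect the job. First I'll refine the spot and the gauge axis.

```bash
cat > m2.py <<'E'
from h import *
import sys
def board(P,g):
    B=(P[:,0]>.48)&(P[:,0]<.70)&(P[:,1]>.07)&(P[:,1]<.31)&(P[:,2]>.03)&(P[:,2]<.14);g=g.astype(int)
    pale=B&(g.min(1)>85)&(g.max(1)-g.min(1)<45)
    C=np.array([.597,.151]);dR=np.hypot(*(P[:,:2]-C).T)
    F=B&(g.max(1)<75)&(dR<.07)&(P[:,1]<.19);Q=P[F]
    w=np.ones(len(Q),bool)
    for i in range(10):
        c=Q[w].mean(0);n=np.linalg.svd(Q[w]-c,full_matrices=False)[2][2];n*=np.sign(n[2]);r=(Q-c)@n;w=abs(r-np.median(r[w]))<.002
    X=P[pale&(dR<.03)];h=np.median((X-c)@n)
    # circle fit in plane
    e=np.cross([0,0,1],n);e/=np.linalg.norm(e);f=np.cross(n,e)
    a,b=(X-c)@e,(X-c)@f
    s=np.linalg.lstsq(np.c_[2*a,2*b,np.ones(len(a))],a*a+b*b,rcond=None)[0]
    rad=np.sqrt(s[2]+s[0]**2+s[1]**2)
    print('n',np.round(n,4),'tilt',np.arccos(n[2]),'az',np.degrees(np.arctan2(-n[1],-n[0])),w.sum(),'spot',np.round(c+s[0]*e+s[1]*f,4),'rad',rad,len(a),'h',h)
P,u,v,g=fish('wrist2.npz');board(P,g)
for f in ['top','scene3']:
    z=np.load(f+'.npz');P,u,v=cloud(f[:5].rstrip('3'),z['d']);board(P,z['p'][v,u])
E
python3 m2.py
python3 - <<'E'
from h import *
# gauge axis from scene3 depth: housing top edges etc
z=np.load('scene3.npz');P,u,v=cloud('scene',z['d']);R0=Ro.from_euler('xyz',z['rot']);L=R0.inv().apply(P-z['pos'])
s=(abs(L[:,0])<.03)&(abs(L[:,1])<.03)&(L[:,2]>-.03)&(L[:,2]<.1)
cd=R0.inv().apply(-np.array(camera_model('scene')['R']).T@[0,0,1]);print('toward cam',cd)
for a in np.arange(-.03,.1,.01):
    k=s&(L[:,2]>=a)&(L[:,2]<a+.01)
    if k.sum()>2: print(round(a,3),k.sum(),np.round(L[k].mean(0),4),np.round(np.ptp(L[k],axis=0),4))
print(L[s][:,2].max())
E
```

```text
n [-0.3357  0.0443  0.9409] tilt 0.3454267200006077 az -7.523850148181164 6502 spot [0.5971 0.1515 0.0904] rad 0.01986401969889515 529 h 0.0018866299329231705
n [-0.337   0.0434  0.9405] tilt 0.3466521788414109 az -7.335807776205803 2132 spot [0.5971 0.1514 0.0897] rad 0.019707570464207184 141 h 0.0021480529515657564
n [-0.3337  0.0473  0.9415] tilt 0.34376312264647085 az -8.073312502450003 858 spot [0.5972 0.1489 0.093 ] rad 0.020025279154763945 108 h 0.001398363635640473
toward cam [ 0.71802209  0.37601257 -0.58571223]
-0.03 153 [ 0.0116  0.0035 -0.0253] [0.0363 0.0556 0.0099]
-0.02 130 [ 0.012   0.0068 -0.0148] [0.0249 0.0568 0.0098]
-0.01 136 [ 0.0118  0.0075 -0.005 ] [0.0265 0.0566 0.0099]
0.0 110 [0.0133 0.0051 0.0047] [0.0264 0.057  0.0098]
0.01 77 [0.0144 0.0057 0.015 ] [0.0215 0.0359 0.0097]
0.02 70 [0.0114 0.0068 0.0238] [0.0327 0.0289 0.0083]
0.03 16 [0.006  0.0046 0.0365] [0.0111 0.0109 0.0068]
0.04 39 [0.005  0.0038 0.0449] [0.0146 0.0146 0.0098]
0.05 28 [0.0046 0.0048 0.0546] [0.0121 0.0123 0.0084]
0.06 10 [0.0011 0.0018 0.0654] [0.0066 0.0105 0.0086]
0.07 11 [0.0018 0.0026 0.0737] [0.0064 0.0046 0.0064]
0.07673070967663936
```

Call:
{"api": "drive_tool", "payload": {"plan": [0,0,-0.12,0,0,0,-1,0,0,-0.24,0,0,0,-1,0,0,-0.36,0,0,0,-1,0,0,-0.48,0,0,0,-1,0,0,-0.6,0,0,0,-1,0,0,-0.72,0,0,0,-1,0,0,-0.84,0,0,0,-1,0,0,-0.95,0,0,0,-1,0,0,-1,0,0,0,-1,0,0,-1,0,0,0,-1,0,0,-1,0,0,0,-1,0,0,-1,0,0,0,-1]}}

```text
clock: 7.17
tcp_pos: [0.5471, -0.037, 0.2216]
ee_rot: [2.852, -0.196, 0.956]
force: [-0.7, -0.2, -2.2]
grip_width: 0.35
grip_force: 45.0
```

```bash
cat > go.py <<'E'
from h import *
import sys
n=np.array([-.336,.0443,.941]);n/=np.linalg.norm(n)
x=np.cross([0,1,0],n);x=np.array([1,-.1318,0]);x-=n*(x@n);x/=np.linalg.norm(x)
R=Ro.from_matrix(np.c_[x,np.cross(-n,x),-n])*Ro.from_euler('z',-1.0);S=np.array([.597,.151,.0905])
rel(S+n*(.081+float(sys.argv[1])),R)
o=get_obs();R0=Ro.from_euler('xyz',o['ee_rot']);ax=-R0.as_matrix()[:,2]
print('misalign',np.arccos(ax@n),'height of tip over wax',(o['tcp_pos']-.081*ax-S)@n,'lateral',(o['tcp_pos']-.081*ax-S)-n*((o['tcp_pos']-.081*ax-S)@n),o['joints'],o['force'])
E
python3 go.py .03
```

```text
turn [-0.0158 -0.0282  0.0522] shift [ 0.1565 -0.1134  0.027 ] dist 0.19514012154318958 clk 7.1667
misalign 0.03233653505919221 height of tip over wax 0.05079386374195612 lateral [-0.00524898 -0.19123703  0.00712874] [-0.07446339  0.05134332 -0.37073646  0.8006942   0.01303312  2.14260486] [-0.68319606 -0.2185267  -2.2281475 ]
```

Call:
{"api": "drive_tool", "payload": {"plan": [-0.002,-0.004,0.007,0.02,-0.014,0.003,-1,-0.004,-0.007,0.013,0.04,-0.028,0.006,-1,-0.006,-0.011,0.02,0.06,-0.043,0.01,-1,-0.008,-0.014,0.026,0.08,-0.057,0.013,-1,-0.01,-0.018,0.033,0.1,-0.072,0.017,-1,-0.012,-0.021,0.04,0.12,-0.087,0.02,-1,-0.014,-0.025,0.046,0.14,-0.101,0.024,-1,-0.016,-0.028,0.052,0.152,-0.11,0.026,-1,-0.016,-0.028,0.052,0.1565,-0.1134,0.027,-1,-0.016,-0.028,0.052,0.1565,-0.1134,0.027,-1,-0.016,-0.028,0.052,0.1565,-0.1134,0.027,-1,-0.016,-0.028,0.052,0.1565,-0.1134,0.027,-1]}}

```text
clock: 8.17
tcp_pos: [0.5594, 0.155, 0.1949]
ee_rot: [2.846, -0.184, 0.898]
force: [0.5, -0.3, -1.8]
grip_width: 0.346
grip_force: 45.1
```

Call:
{"api": "drive_tool", "payload": {"plan": [0,0,0,0,0,0,-1,0,0,0,0,0,0,-1,0,0,0,0,0,0,-1,0,0,0,0,0,0,-1,0,0,0,0,0,0,-1,0,0,0,0,0,0,-1]}}

```text
clock: 8.67
tcp_pos: [0.5594, 0.1557, 0.1948]
ee_rot: [2.847, -0.184, 0.898]
force: [-0.1, -0.0, -1.8]
grip_width: 0.346
grip_force: 45.1
```

```bash
python3 go.py .02
python3 - <<'E'
from h import *
o=get_obs();p,d=snapshot("scene");np.savez('scene4.npz',p=p,d=d,pos=o['tcp_pos'],rot=o['ee_rot']);save('scene4',cv2.resize(p[60:210,300:500],(800,600),interpolation=cv2.INTER_CUBIC))
R0=Ro.from_euler('xyz',o['ee_rot'])
for c in ['scene','top']:
    p,d=snapshot(c);P,u,v=cloud(c,d);L=R0.inv().apply(P-o['tcp_pos'])
    print(c,'toward cam',R0.inv().apply(-np.array(camera_model(c)['R']).T@[0,0,1]))
    s=(abs(L[:,0])<.03)&(abs(L[:,1])<.03)
    for a in np.arange(.02,.1,.01):
        k=s&(L[:,2]>=a)&(L[:,2]<a+.01)
        if k.sum()>2: print(round(a,3),k.sum(),np.round(L[k].mean(0),4),np.round(np.ptp(L[k],axis=0),4))
E
```

```text
turn [ 0.0004 -0.0002  0.0019] shift [0.0003 0.0001 0.01  ] dist 0.009967937688615898 clk 8.6667
misalign 0.0004213783032879087 height of tip over wax 0.02996160876173517 lateral [-2.52327199e-04 -1.97363415e-04 -8.08063120e-05] [ 0.35085181  0.14850217 -0.3259198   0.78707815 -0.1579037   2.59690549] [-0.09266679 -0.0160857  -1.75315893]
scene toward cam [ 0.09749232  0.8121697  -0.57521789]
0.02 54 [-0.0018  0.0151  0.0244] [0.0336 0.0212 0.0088]
0.03 23 [-0.0018  0.0068  0.0362] [0.0153 0.0104 0.0073]
0.04 28 [-0.0019  0.0071  0.0448] [0.0138 0.0093 0.0093]
0.05 31 [-0.0024  0.0059  0.055 ] [0.0159 0.0106 0.0099]
0.06 9 [-0.0022  0.0029  0.0665] [0.0049 0.0054 0.0058]
0.07 7 [-0.0024  0.0034  0.0734] [0.0044 0.0043 0.0061]
top toward cam [ 0.05248443  0.19916443 -0.97855961]
0.02 13 [-0.0144  0.0133  0.0245] [0.0076 0.0116 0.0085]
```

View pics/scene4.png

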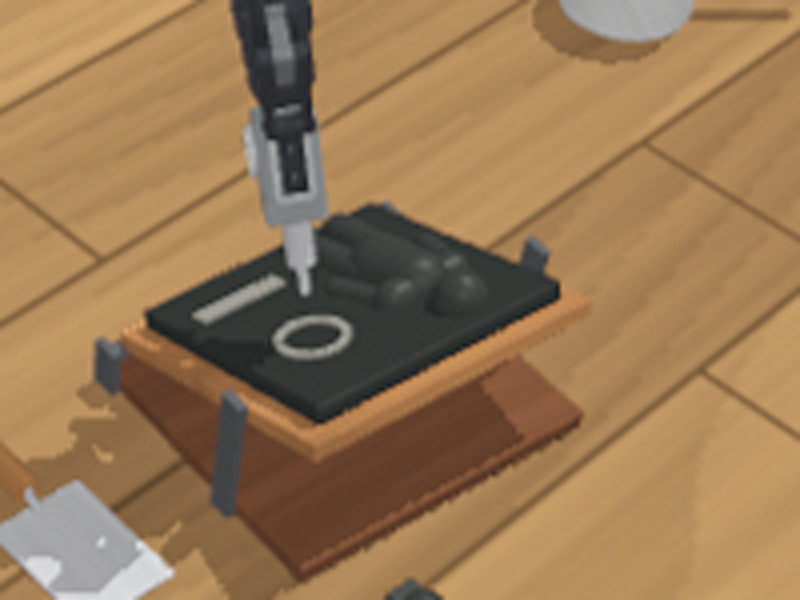

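The tip (305,292) stands above the ring (312,338) and the axis lines up with the mark to about 1-2 mm. Now I'll go to about 6 mm above the wax with a 1 mm correction and take a force baseline.

Call:
{"api": "drive_tool", "payload": {"plan": [0,0,0,0.001,0.001,0.005,-1,0,0,0,0.001,0.001,0.01,-1,0,0,0,0.001,0.001,0.015,-1,0,0,0,0.001,0.001,0.02,-1,0,0,0,0.001,0.001,0.024,-1,0,0,0,0.001,0.001,0.024,-1,0,0,0,0.001,0.001,0.024,-1,0,0,0,0.001,0.001,0.024,-1]}}

```text
clock: 9.48
tcp_pos: [0.5689, 0.155, 0.1727]
ee_rot: [2.847, -0.184, 0.898]
force: [0.4, 0.1, -1.4]
grip_width: 0.343
grip_force: 45.1
```

```bash
cat > f.py <<'E'
from h import *
n=np.array([-.336,.0443,.941]);n/=np.linalg.norm(n);S=np.array([.597,.151,.0905])
F=[];X=[];M=[]
for i in range(12):
    snapshot("scene");o=get_obs();F.append(o['force']);M.append(o['moment']);R0=Ro.from_euler('xyz',o['ee_rot']).as_matrix();X.append(o['tcp_pos']-S+.081*R0[:,2])
F=np.array(F);X=np.array(X)
print('F',F.mean(0).round(2),'Fn',(F@n).mean().round(3),(F@n).std().round(2),'tip(free) height',(X@n).mean().round(5),'lat',(X-np.outer(X@n,n)).mean(0).round(4),'mis',np.arccos(-R0[:,2]@n).round(4),'M',np.mean(M,0).round(3),'clk',o['clock'],o['grip_width'])
E
python3 f.py
```

```text
F [ 0.16  0.04 -2.08] Fn -2.012 0.57 tip(free) height 0.00609 lat [0.0012 0.0001 0.0004] mis 0.0004 M [ 0.054  0.426 -0.005] clk 10.0833 0.34581347133227736
```

Call:
{"api": "drive_tool", "payload": {"plan": [0,0,0,0,0,0.002,-1,0,0,0,0,0,0.004,-1,0,0,0,0,0,0.006,-1,0,0,0,0,0,0.007,-1,0,0,0,0,0,0.008,-1,0,0,0,0,0,0.009,-1,0,0,0,0,0,0.009,-1,0,0,0,0,0,0.009,-1]}}

```text
clock: 10.75
tcp_pos: [0.5719, 0.1546, 0.1643]
ee_rot: [2.847, -0.184, 0.899]
force: [-0.7, 0.4, 0.4]
grip_width: 0.35
grip_force: 45.2
```

```bash
python3 f.py
```

```text
F [-0.98 -0.07  0.35] Fn 0.653 0.49 tip(free) height -0.003 lat [0.0011 0.0001 0.0004] mis 0.0005 M [0.056 0.474 0.015] clk 11.35 0.34838971223842047
```

Contact: ΔF is about 2.7 N, so the plunger is in about 4.7 mm. I'll press 2.2 mm more.

Call:
{"api": "drive_tool", "payload": {"plan": [0,0,0,0,0,0.001,-1,0,0,0,0,0,0.0018,-1,0,0,0,0,0,0.0022,-1,0,0,0,0,0,0.0022,-1,0,0,0,0,0,0.0022,-1,0,0,0,0,0,0.0022,-1]}}

```text
clock: 11.85
tcp_pos: [0.5726, 0.1545, 0.1622]
ee_rot: [2.847, -0.184, 0.898]
force: [-0.9, -0.6, 1.8]
grip_width: 0.349
grip_force: 45.3
```

```bash
python3 f.py;python3 f.py
python3 - <<'E'
from h import *
o=get_obs();p,d=snapshot("scene");save('scene5',cv2.resize(p[60:210,300:500],(800,600),interpolation=cv2.INTER_CUBIC))
R0=Ro.from_euler('xyz',o['ee_rot']);P,u,v=cloud('scene',d);L=R0.inv().apply(P-o['tcp_pos'])
s=(abs(L[:,0])<.03)&(abs(L[:,1])<.03)
for a in np.arange(.02,.08,.01):
    k=s&(L[:,2]>=a)&(L[:,2]<a+.01)&(p[v,u].max(1)>70)
    if k.sum()>2: print(round(a,3),k.sum(),np.round(L[k].mean(0),4),np.round(np.ptp(L[k],axis=0),4))
np.savez('scene6.npz',p=p,d=d)
from m2 import board
board(P,p[v,u])
E
```

```text
F [-0.86  0.18  1.17] Fn 1.4 0.4 tip(free) height -0.00523 lat [0.0011 0.0001 0.0004] mis 0.0004 M [0.077 0.458 0.007] clk 12.45 0.3495132597932939
F [-1.06  0.13  1.24] Fn 1.532 0.35 tip(free) height -0.00525 lat [0.0011 0.0001 0.0004] mis 0.0004 M [ 0.07   0.433 -0.005] clk 13.05 0.3485824756408215
0.02 48 [-0.0021  0.0157  0.0241] [0.033  0.0115 0.0089]
0.03 20 [-0.0022  0.0082  0.0357] [0.0137 0.0067 0.0094]
0.04 27 [-0.0025  0.0065  0.045 ] [0.0138 0.0105 0.0093]
0.05 27 [-0.0018  0.0063  0.0546] [0.0146 0.0141 0.0098]
0.06 11 [-0.0035  0.0016  0.0661] [0.0317 0.0183 0.0098]
0.07 125 [-0.0008  0.0037  0.0726] [0.0462 0.0538 0.0053]
n [-0.3357  0.0443  0.9409] tilt 0.3454267200006077 az -7.523850148181164 6502 spot [0.5971 0.1515 0.0904] rad 0.01986401969889515 529 h 0.0018866299329231705
n [-0.337   0.0434  0.9405] tilt 0.3466521788414109 az -7.335807776205803 2132 spot [0.5971 0.1514 0.0897] rad 0.019707570464207184 141 h 0.0021480529515657564
n [-0.3337  0.0473  0.9415] tilt 0.34376312264647085 az -8.073312502450003 858 spot [0.5972 0.1489 0.093 ] rad 0.020025279154763945 108 h 0.001398363635640473
n [-0.333   0.0458  0.9418] tilt 0.34279558496330914 az -7.835053473674334 779 spot [0.5965 0.1504 0.0926] rad 0.01561752199191314 190 h 0.0036643701670522515
```

View pics/scene5.png

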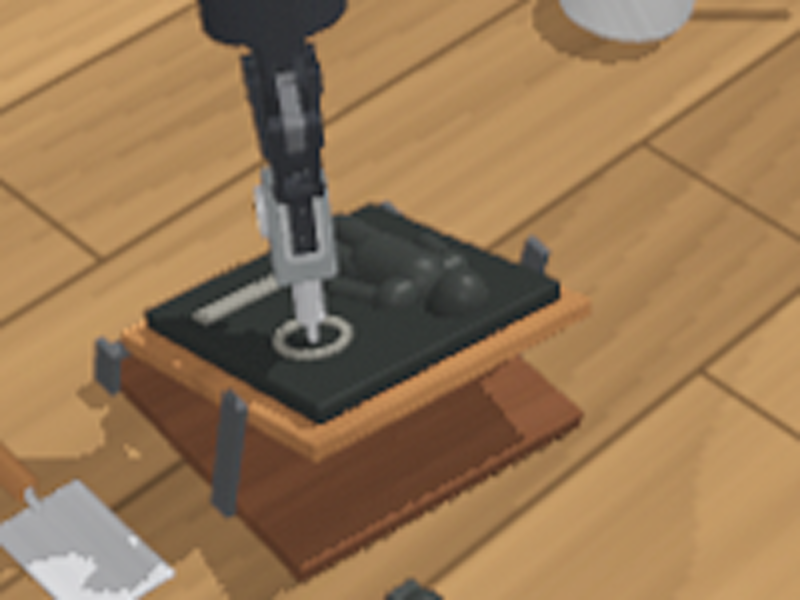

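The tip is at the middle of the ring (313,338), the spring force is about 3.5 N (about 6.7 mm in), and the board slope is unchanged. I'm handing in.

```bash
python3 -c "
from bench import *
print(sign_off())"
```

```text
the job is handed in; nothing more can be done
None
```

I handed the job in with the gauge still held on the ring mark: the tip is within about 2 mm of the centre and square to the wax. The plunger is about 6.7 mm in by spring force (half in is 7 mm), the plaque's slope read unchanged, and it took about 13 of the 42 s.

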